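# Hold the warmer's vent open with the rod

## Robot

A 6-joint arm with a two-finger parallel gripper is mounted at the origin on the work surface. World frame = base frame: x ahead of the robot, y to its left, z up, the work surface at z = 0. Lengths are in m, angles in rad, forces in N, time in s.
With the tool pointing down it reaches from about 0.325 to 0.925 m from the base axis. Payload 3.1 kg.
Tool frame: the origin (TCP) lies midway between the tips of the shut fingers; the grasp point (between the pads) lies 19 mm behind it; z points along the fingers, x is the direction in which the jaws open and shut, and the axes are right-handed (so a half turn about z gives the same grasp; the last joint's range is limited). The gripper opens to 85 mm and grips with 20 to 120 N. Pads are 22 mm wide; open, the fingers measure 114 mm over their backs; the gripper's body (76 mm by 85 mm) begins 54 mm behind the grasp point. The pads swing forward as they close: fully open they stand 13 mm farther back than shut.
Start: joints at [-1.32, 0.217, 1.613, -0, 1.311, -0.112], TCP at [0.222, -0.584, 0.231] pointing down, gripper open.
Joint ranges: [-2.75, 2.75], [-0.78, 2.1], [0.31, 2.55], [-1.13, 4.27], [0.13, 2.63], [-2.58, 2.58]. Speed limits (rad/s): [2.79, 2.79, 3.14, 3.14, 3.14, 3.14].

## Interface

Orientations are given as a rotation vector (axis times angle).
In Python, from workcell import get_state, camera, camera_model, job_done, boxes_of, place_of gives the robot as it stands.
- The arm moves only by the shell command python3 -m pendant 'ROWS' [FORCE]. ROWS is JSON, one flat list of numbers, 7 for each row, row after row: the shift along the tool's x, y, z normalised to -1 to 1, where 1 is 0.12 m, then the turn, a rotation vector about the tool's x, y, z normalised to -1 to 1, where 1 is 90 degrees, then the closure, from -1 (fully open) to 1 (shut). In form: [tx, ty, tz, wx, wy, wz, fingers, tx, ty, tz, wx, wy, wz, fingers, ...]. A call has 1 to 8 rows; each row shifts and turns the pose as measured when the row begins, along the tool's axes as they then stand; what a row does not reach is not made up. A row lasts 1/10 s, in which the tool goes at most 50 mm and 8.59 degrees, less where a joint would pass 70% of its speed; a pose out of reach is approached as far as the arm can. A call with a number of a shift or a turn outside -1 to 1 is refused whole. A call with a gripper value outside its range is refused whole. The fingers move at their own pace and stop on an object; FORCE is the grip in N (left out, the last holds). Time passes only in rows, so rows that do not move let the fingers close. It gives the time, the measured TCP pose, the force and the opening at its end, in the units of the state.
- get_state(): the state, without advancing time (a new reading comes with each control period).
- camera(name): name is "side" or "top" or "wrist"; returns the picture (480x640x3 uint8, red, green, blue); there is no depth.
- camera_model(name): a dict with "fx", "fy", "cx", "cy" (pixels), "rvec" (rotation vector, rad) and "tvec" (3), from world to camera coordinates, as OpenCV has them. Camera axes: x right, y down, z forward; pixel columns grow to the right and rows downward; lengths in m; the calibration is good to about 2 mm. A picture is of the moment at which its call begins: read the wrist's pose just before it. camera_model takes no time and is no camera call; for the wrist camera it gives the pose at the moment of the call.
- job_done(): hands the job in, once; it reports no verdict.
Trained networks look in the newest picture that a camera, given by its name, has taken for a name from the list of things; names that differ only in an ending like _2 or _b are one class to them, and where a whole thing is asked for, a point or a joint stands for the part that bears it (a point fixed in the world has none). Each returns a list of dicts, best first, with "p" (0 to 1); they miss things now and then, are a little off and sometimes report something else, mostly with a low value. They report only what shows in the picture. A call takes as long as a camera call.
- boxes_of(camera, thing): "extent" ([left, top, right, bottom] as shares, 0 to 1, of the picture: columns of its width, rows of its height, round what is visible of it).
- place_of(camera, thing): "at" ([row, column] as shares, 0 to 1, of the picture: columns of its width, rows of its height: a listed point, or the origin of a listed thing).
The state is a dict: "time": time; "joints": joint angles; "qvel": joint speeds; "effort": joint torques, N m; "tool_pos": TCP position; "eef_rot": TCP orientation; "force": force on the tool from outside, world axes, zero at the start; "wrist_torque": the same for the moment, N m; "gripper_width": opening from 0.0 (shut) to 1.0 (fully open).
Only numpy, scipy, OpenCV 4.12 (cv2) and the standard library are available. Lean on these libraries where they do the work, as an engineer would, in place of code of your own. Each camera call takes 0.05 s, during which the arm holds its last target.

## Task

The vent dial on top of the warming box gets hot, so work it only with the wooden-handled steel rod that stands in the block on the tray: lift the rod out, put its end down through the eyelet of the dial, and then swing the dial clockwise against its return spring, past the first two clicks to the third. Finish while still gripping the rod and holding the dial there, with the rod through the eyelet; nothing but the rod may touch the dial, and everything else stays where it is.

Things in the scene. Friction and masses are not known exactly. Their poses are not given: they have to be found in the camera images.
- warmer: stainless warming box, 210 x 210 x 78 mm high, fixed; origin at the centre of its underside, z up. The vent dial turns about the vertical axis through this origin. Lines on the top mark the rest place (no dot) and the three clicks (1, 2, 3 dots).
- dial_axis (a point): point on the dial's vertical turning axis, on the axis of the box, 115 mm above the table, level with the mid-height of the eyelet
- vent_plate: the turning part of the vent: aluminium disc 92 mm across, top 120 mm above the table (a small boss in the middle to 126 mm), with an eyelet on a short arm at its rim; origin on the turning axis, 102 mm above the table; turns with the dial
- eyelet (a point): centre of the eyelet's vertical round hole, half-way through, 70 mm from the turning axis, on the robot's side of the box; hole 17 mm across, ring 31 mm across and 10 mm thick (110 to 120 mm above the table); 32 mm of free space between the ring and the box top below it. z up.
- dial (a joint): angle of the vent dial, rad: 0 at rest, growing as the eyelet swings clockwise seen from above; clicks (soft detents) at 0.35, 0.70 and 1.05; end stop at 1.12. A spring drives it back to 0 from everywhere, clicks included: about 2 to 6 N at the eyelet.
- rod_handle (a point): centre of the rod's wooden handle: square, 20 x 20 mm, 62 mm tall, its faces along this frame's x and y; z up along the rod. The handle starts upright with its centre 118 mm above the table. The whole rod weighs about 80 g.
- rod_tip (a point): lower end of the rod, 103 mm below the handle's centre; the steel rod below the handle is round, 10 mm thick and 72 mm long, tapered over the last 4 mm; z up along the rod
- block: fixed dark wooden block, 54 x 54 x 50 mm high, whose 12.5 mm hole in the middle, 40 mm deep, holds the rod upright; origin at the centre of its underside, 5 mm above the table
- tray: blue plastic tray, 270 x 240 mm, rim 22 mm high, fixed; origin at the centre of its underside; the block and the three cups stand on its floor
- cup1: stainless lidded cup, 72 mm across, 68 mm high, on the tray; origin at the centre of its underside; leave alone
- cup2: stainless lidded cup, 72 mm across, 68 mm high, on the tray; origin at the centre of its underside; leave alone
- cup3: stainless lidded cup, 72 mm across, 68 mm high, on the tray; origin at the centre of its underside; leave alone
- dish: round grey stoneware dish, 120 mm across, 35 mm high; origin at the centre of its underside; leave alone
- jar: glass jar with swing-top clamp, 92 mm across, about 129 mm high; origin at the centre of its underside; leave alone
- bowl: white bowl, 110 mm across, 50 mm high; origin at the centre of its underside; leave alone
- spoon: wooden spoon, 240 mm, lying flat; leave alone

How it is judged:
On the way, in this order (a step that is already met when the one before it is completed fails the run):
1. the rod is drawn clear of its block (z of rod_tip in the frame of block above 0.055 m), for 0.1 s.
2. the rod's end is down through the eyelet, the dial still near rest (z of rod_tip in the frame of eyelet below -0.01 m and horizontal distance between rod_tip and eyelet below 0.013 m and angle between rod_tip's own z axis and vertical below 0.4 rad and value of joint dial below 0.2 rad), for 0.1 s.
3. the dial is swung to the third click with the rod (z of rod_tip in the frame of eyelet below -0.01 m and horizontal distance between rod_tip and eyelet below 0.013 m and angle between rod_tip's own z axis and vertical below 0.4 rad and value of joint dial above 0.95 rad), for 0.3 s.
At the end, for the whole second after the job is handed in: Dial held still at the third click (above 0.95 rad, under 0.1 rad/s) by the gripped rod (grip over 2 N), which pushes the eyelet with over 0.5 N, leans under 0.4 rad, its tip over 10 mm below the eyelet's mid-plane and within 13 mm of its centre in plan; gripper off the dial (all of step 3 and velocity of joint dial between -0.1 and 0.1 rad/s and contact force between rod and vent_plate above 0.5 N and contact force between the fingers and rod above 2 N and contact force between each of the arm, the fingers and vent_plate below 0.5 N and contact force between rod and block below 0.1 N); the arm keeps its last pose, push and grip.
It fails at once if the arm or gripper touches the dial (contact force between any of the arm, the fingers and vent_plate above 1 N).
It fails at once if a bystander is moved more than 25 mm (distance of any of cup1, cup2, cup3, dish, jar, bowl, spoon from where it was at the start of the episode above 0.025 m).
It also fails if it takes over 48 s, if anything falls off the work surface, if the arm or the gripper's body presses on something with over 40 N, if the wrist force passes 120 N, or if a joint passes its speed limit or range.

## Working session

There is one attempt and no reset: what is moved stays moved. The work goes in short steps, Python scripts to look and compute and a shell command to move; the robot and the scene stay as the last step left them, time stands still between calls to the robot, and variables do not carry over. Pictures are saved under pics/ and viewed, and the job is handed in when it is done.

```bash
mkdir -p pics; ls
python3 - <<'E'
from workcell import *
import cv2
s=get_state(); print({k:s[k] for k in('time','tool_pos','eef_rot','gripper_width','force')})
for c in('side','top','wrist'):
    im=camera(c); cv2.imwrite(f'pics/{c}0.png',im[...,::-1])
    m=camera_model(c);print(c,m)
for c in('side','top'):
    for t in('warmer','dial_axis','eyelet','rod_handle','rod_tip','block','tray'):
        try:print(c,t,place_of(c,t)[:2])
        except Exception as e:print(c,t,e)
E
```

```text
pics
{'time': 0.0, 'tool_pos': array([ 0.22161684, -0.58349138,  0.22993214]), 'eef_rot': array([-2.58442641,  1.78334239,  0.00292209]), 'gripper_width': 0.9963383691696965, 'force': array([0.40158248, 1.07623314, 0.03604649])}
side {'fx': 478.3150700749835, 'fy': 478.3150700749835, 'cx': 311.4397674329734, 'cy': 246.56498686374653, 'rvec': array([ 2.16527159, -0.1653468 ,  0.05758501]), 'tvec': array([-0.5845992 ,  0.12208252,  1.46879749])}
top {'fx': 446.1048570009026, 'fy': 446.1048570009026, 'cx': 320.9474580701289, 'cy': 241.51586396511757, 'rvec': array([ 2.18853202, -2.23321403,  0.04222656]), 'tvec': array([0.01709802, 0.58936749, 1.10658102])}
wrist {'fx': 345.9744852836595, 'fy': 345.9744852836595, 'cx': 320.3944517561097, 'cy': 242.67289637321917, 'rvec': array([-2.35990215,  1.627636  ,  0.26432668]), 'tvec': array([-0.62345211, -0.04096572,  0.3798811 ])}
side warmer [{'at': [0.4771, 0.4467], 'p': 0.94}]
side dial_axis [{'at': [0.4194, 0.4436], 'p': 0.77}, {'at': [0.4125, 0.4388], 'p': 0.55}]
side eyelet [{'at': [0.4273, 0.4119], 'p': 0.59}]
side rod_handle [{'at': [0.6221, 0.4094], 'p': 0.64}]
side rod_tip []
side block [{'at': [0.6885, 0.4045], 'p': 0.64}]
side tray [{'at': [0.6515, 0.4456], 'p': 0.87}]
top warmer [{'at': [0.5215, 0.5972], 'p': 0.66}, {'at': [0.5583, 0.362], 'p': 0.59}]
top dial_axis [{'at': [0.5633, 0.3472], 'p': 0.88}, {'at': [0.6533, 0.6956], 'p': 0.61}]
top eyelet [{'at': [0.6237, 0.3648], 'p': 0.91}]
top rod_handle [{'at': [0.651, 0.6967], 'p': 0.5}]
top rod_tip [{'at': [0.564, 0.3469], 'p': 0.18}]
top block [{'at': [0.6419, 0.6772], 'p': 0.97}]
top tray [{'at': [0.5856, 0.6356], 'p': 0.79}]
```

View pics/side0.png

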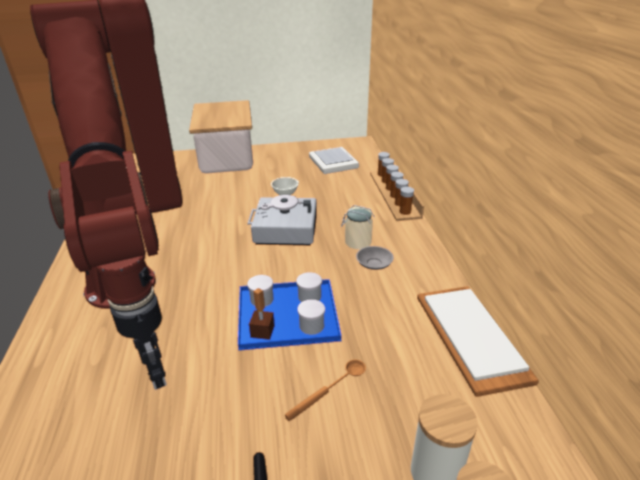

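View pics/top0.png

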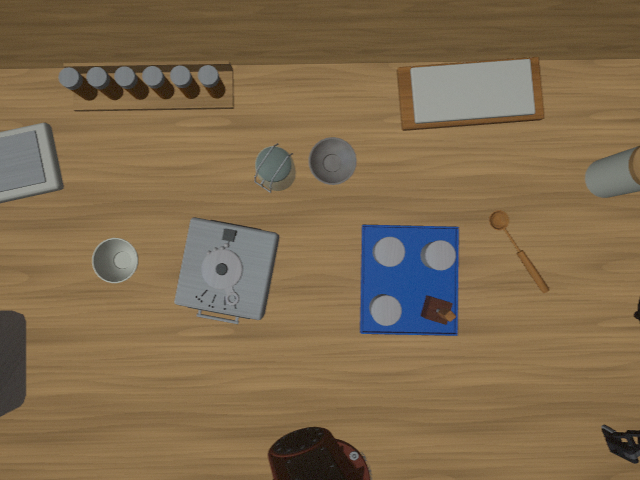

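```bash
cat > h.py <<'E'
import numpy as np, cv2
from workcell import *
from scipy.spatial.transform import Rotation as R
def P(m):
    return cv2.Rodrigues(np.array(m['rvec']))[0],np.array(m['tvec']),np.array([[m['fx'],0,m['cx']],[0,m['fy'],m['cy']],[0,0,1]])
def onz(m,px,z):
    Rm,t,K=P(m); d=Rm.T@np.linalg.inv(K)@np.array([px[0],px[1],1]); c=-Rm.T@t
    return c+d*(z-c[2])/d[2]
def proj(m,p):
    Rm,t,K=P(m); q=K@(Rm@np.array(p)+t); return q[:2]/q[2]
def tri(l):
    A=[];b=[]
    for m,px in l:
        Rm,t,K=P(m); d=Rm.T@np.linalg.inv(K)@np.array([px[0],px[1],1]); d/=np.linalg.norm(d); c=-Rm.T@t
        Q=np.eye(3)-np.outer(d,d); A.append(Q); b.append(Q@c)
    return np.linalg.lstsq(np.vstack(A),np.hstack(b),rcond=None)[0]
def pl(c,t,i=0):
    r=place_of(c,t); return [(np.array([x['at'][1]*640,x['at'][0]*480]),x['p']) for x in r]
E
python3 - <<'E'
from h import *
ms=camera_model('side');mt=camera_model('top')
f=lambda a:(a[1]*640,a[0]*480)
S=dict(warmer=([.4771,.4467],0),dial_axis=([.4194,.4436],.115),eyelet=([.4273,.4119],.115),rod_handle=([.6221,.4094],.118),block=([.6885,.4045],.005),tray=([.6515,.4456],0))
T=dict(warmer=([.5583,.362],0),dial_axis=([.5633,.3472],.115),eyelet=([.6237,.3648],.115),rod_handle=([.651,.6967],.118),block=([.6419,.6772],.005),tray=([.5856,.6356],0))
for k in S: print(k,onz(ms,f(S[k][0]),S[k][1]).round(4),onz(mt,f(T[k][0]),T[k][1]).round(4),tri([(ms,f(S[k][0])),(mt,f(T[k][0]))]).round(4))
E
```

```text
warmer [0.5319 0.2401 0.    ] [0.5279 0.2305 0.    ] [0.5296 0.229  0.0071]
dial_axis [0.5307 0.2374 0.115 ] [0.5259 0.2299 0.115 ] [0.5281 0.2286 0.1201]
eyelet [0.4597 0.2233 0.115 ] [0.4603 0.2055 0.115 ] [0.4604 0.2035 0.1259]
rod_handle [ 0.4269 -0.2695  0.118 ] [ 0.4211 -0.2716  0.118 ] [ 0.4241 -0.2711  0.1199]
block [ 0.4096 -0.2661  0.005 ] [ 0.4174 -0.2728  0.005 ] [ 0.4138 -0.2715  0.0094]
tray [ 0.4868 -0.2019  0.    ] [ 0.4859 -0.2089  0.    ] [ 0.4864 -0.2078  0.0054]
```

Run:
```python
from h import *
im=cv2.imread('pics/top0.png'); 
a=cv2.resize(im[280:340,400:480],None,fx=6,fy=6,interpolation=cv2.INTER_CUBIC)
b=cv2.resize(im[210:330,165:285],None,fx=4,fy=4,interpolation=cv2.INTER_CUBIC)
c=np.zeros((480,960,3),np.uint8);c[:360,:480]=a;c[:,480:]=b
cv2.imwrite('pics/z0.png',cv2.resize(c,(800,400)))
m=camera_model('wrist');s=get_state();Rt=R.from_rotvec(s['eef_rot']).as_matrix()
Rm,t,K=P(m);print(Rt.round(3),'cam in tool',(Rt.T@(-Rm.T@t-s['tool_pos'])).round(4),(Rt.T@Rm.T).round(3))
d=np.array([.415,-.275,.24])-s['tool_pos'];print('tool shift/0.12',(Rt.T@d/.12).round(3))
```

```text
[[ 0.355 -0.935 -0.   ]
 [-0.935 -0.355 -0.   ]
 [ 0.     0.    -1.   ]] cam in tool [-0.0008 -0.0808 -0.1425] [[ 1.    -0.     0.001]
 [-0.     0.949  0.315]
 [-0.001 -0.315  0.949]]
tool shift/0.12 [-1.839 -2.42  -0.072]
```

View pics/z0.png

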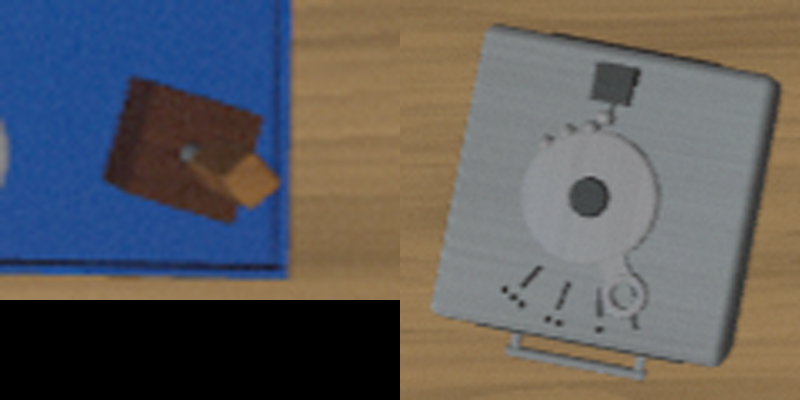

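```bash
python3 -m pendant '[-0.23,-0.3,-0.01,0,0,0,-1,-0.23,-0.3,-0.01,0,0,0,-1,-0.23,-0.3,-0.01,0,0,0,-1,-0.23,-0.3,-0.01,0,0,0,-1,-0.23,-0.3,-0.01,0,0,0,-1,-0.23,-0.3,-0.01,0,0,0,-1,-0.23,-0.3,-0.01,0,0,0,-1,0,0,0,0,0,0,-1]' 120
python3 - <<'E'
from h import *
s=get_state();m=camera_model('wrist');im=camera('wrist');cv2.imwrite('pics/w1.png',im[...,::-1])
print(s['time'],s['tool_pos'],s['eef_rot'],s['joints'].round(3))
for t in('rod_handle','block','rod_tip'):
    for px,p in pl('wrist',t): print(t,px,p,onz(m,px,dict(rod_handle=.118,block=.005,rod_tip=.015)[t]))
print('handle top predicted',proj(m,[.421,-.2715,.149]))
E
```

```text
time: 1.65
tool_pos: [0.3941, -0.3073, 0.24]
eef_rot: [2.58, -1.791, 0.007]
force: [-0.1, 0.0, 0.4]
gripper_width: 1.0
1.65 [ 0.39414014 -0.30729339  0.24003786] [ 2.58013729 -1.79132899  0.00741173] [-0.803 -0.065  1.897  0.     1.305  0.411]
rod_handle [288.576 190.608] 0.68 [ 0.41873948 -0.2720216   0.118     ]
block [297.984 172.08 ] 0.85 [ 0.41972752 -0.27255123  0.005     ]
handle top predicted [285.16719409 194.98591489]
```

View pics/w1.png

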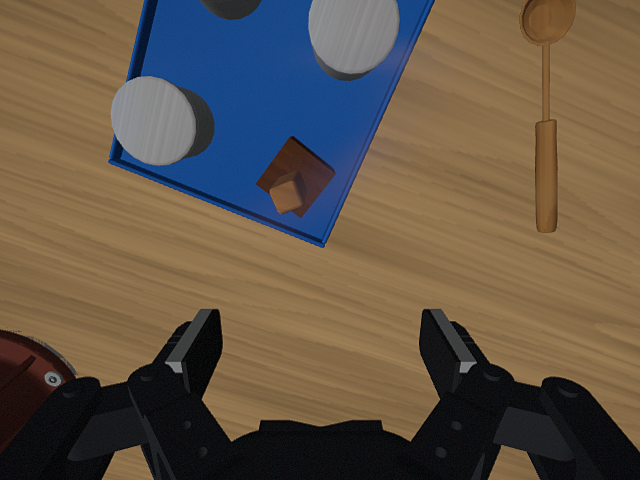

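Run:
```python
from h import *
im=cv2.imread('pics/w1.png')
cv2.imwrite('pics/z1.png',cv2.resize(im[125:225,245:345],None,fx=6,fy=6,interpolation=cv2.INTER_CUBIC))
```

```text
(no output)
```

View pics/z1.png

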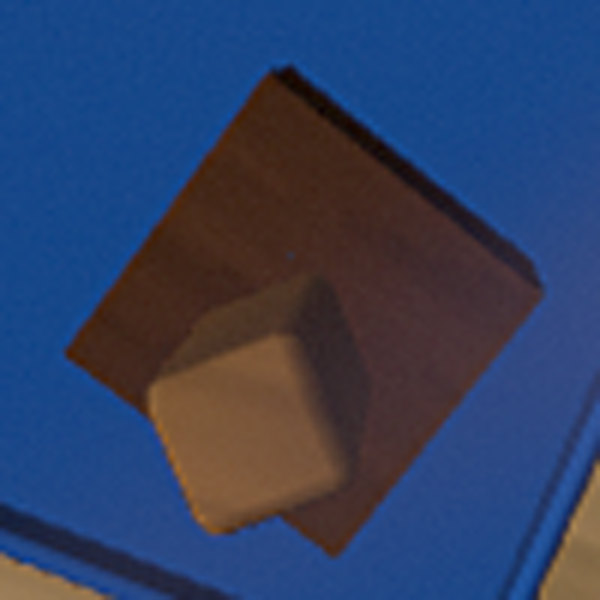

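Run:
```python
from h import *
m=camera_model('wrist');s=get_state()
c=np.array([(150,385),(280,335),(348,478),(210,533)])/6+[245,125]
w=np.array([onz(m,p,.149) for p in c]);print(w.round(4),w.mean(0))
Rt=R.from_rotvec(s['eef_rot']).as_matrix();print(np.degrees(np.arctan2(Rt[1,0],Rt[0,0])))
for i in range(4):
    d=w[(i+1)%4]-w[i];print(np.linalg.norm(d),np.degrees(np.arctan2(d[1],d[0])))
b=np.array([(270,70),(540,290),(335,553),(68,353)])/6+[245,125]
w=np.array([onz(m,p,.055) for p in b]);print(w.round(4),w.mean(0))
```

```text
[[ 0.4188 -0.2661  0.149 ]
 [ 0.4292 -0.2781  0.149 ]
 [ 0.4164 -0.2905  0.149 ]
 [ 0.4049 -0.2777  0.149 ]] [ 0.41733488 -0.27811461  0.149     ]
-69.9079555631629
0.015793316092172507 -49.19119458987871
0.017839736623075714 -135.6012606895942
0.017232437869747347 131.96695216136487
0.018155829195144784 39.8034390150294
[[ 0.4511 -0.262   0.055 ]
 [ 0.4344 -0.3119  0.055 ]
 [ 0.3837 -0.2956  0.055 ]
 [ 0.3999 -0.2457  0.055 ]] [ 0.4172588  -0.27878652  0.055     ]
```

```bash
python3 -m pendant '[0,0,0,0,0,-0.095,-1,0,0,0,0,0,-0.095,-1,0,0,0,0,0,-0.095,-1,0,0,0,0,0,-0.095,-1,0,0,0,0,0,-0.095,-1,0,0,0,0,0,-0.095,-1,0,0,0,0,0,-0.095,-1,0,0,0,0,0,-0.095,-1]'
python3 -m pendant '[0,0,0,0,0,-0.095,-1,0,0,0,0,0,-0.095,-1,0,0,0,0,0,-0.095,-1,0,0,0,0,0,-0.095,-1,0,0,0,0,0,-0.095,-1,0,0,0,0,0,-0.02,-1,0,0,0,0,0,0,-1]'
cat > tgt.py <<'E'
import sys
from h import *
# usage: tgt x y z yaw
def go(x,y,z,yaw):
    s=get_state();Rt=R.from_rotvec(s['eef_rot'])
    d=Rt.as_matrix().T@(np.array([x,y,z])-s['tool_pos'])/.12
    ya=np.radians(yaw);X=np.array([np.cos(ya),np.sin(ya),0]);Z=np.array([0,0,-1.]);Rd=np.array([X,np.cross(Z,X),Z]).T
    w=(Rt.inv()*R.from_matrix(Rd)).as_rotvec()/(np.pi/2)
    print('t',s['time'],'pos',s['tool_pos'].round(4),'yaw',np.degrees(np.arctan2(*Rt.as_matrix()[1::-1,0])).round(2),'j',s['joints'].round(2),'f',s['force'].round(1),'w',s['gripper_width'])
    print('shift',d.round(3),'turn',w.round(3))
if __name__=='__main__': go(*map(float,sys.argv[1:]))
E
python3 tgt.py .417 -.2785 .24 42
```

```text
time: 2.65
tool_pos: [0.3839, -0.3256, 0.239]
eef_rot: [3.134, -0.028, -0.002]
force: [-0.4, -0.6, -0.5]
gripper_width: 1.003
time: 3.35
tool_pos: [0.3762, -0.3379, 0.2379]
eef_rot: [2.912, 1.164, -0.012]
force: [0.9, -0.3, 0.3]
gripper_width: 1.001
t 3.35 pos [ 0.3762 -0.3379  0.2379] yaw 43.59 j [-0.87 -0.05  1.88 -0.01  1.3  -1.62] f [ 0.9 -0.3  0.3] w 1.0012287717078907
shift [ 0.588 -0.124 -0.023] turn [0.002 0.006 0.018]
```

```bash
python3 -m pendant '[0.3,-0.06,-0.01,0,0,0,-1,0.28,-0.06,-0.01,0,0,0.015,-1,0,0,0,0,0,0,-1,0,0,0,0,0,0,-1]'
python3 - <<'E'
from h import *
from tgt import go
m=camera_model('wrist');s=get_state();im=camera('wrist');cv2.imwrite('pics/w2.png',im[...,::-1])
m2=camera_model('wrist');print(m['tvec'],m2['tvec'])
go(.417,-.2785,.24,42)
print(proj(m,[.417,-.2785,.149]))
u,v=proj(m,[.417,-.2785,.149]).astype(int)
cv2.imwrite('pics/z2.png',cv2.resize(im[max(v-50,0):v+50,u-50:u+50,::-1],None,fx=6,fy=6,interpolation=cv2.INTER_CUBIC));print(u-50,max(v-50,0))
for t in('rod_handle','block'):
    for px,p in pl('wrist',t): print(t,px,p,onz(m,px,dict(rod_handle=.118,block=.005)[t]))
E
```

```text
time: 3.75
tool_pos: [0.4152, -0.2839, 0.2394]
eef_rot: [2.933, 1.107, -0.014]
force: [-0.8, 0.1, -0.1]
gripper_width: 1.002
[-0.12154193 -0.50612749  0.23323765] [-0.12179725 -0.50603699  0.23327474]
t 3.8 pos [ 0.4152 -0.284   0.2393] yaw 41.34 j [-0.73 -0.05  1.89 -0.01  1.31 -1.45] f [ 0.1  0.5 -0.8] w 0.9992180378965397
shift [ 0.041 -0.024 -0.006] turn [ 0.002  0.006 -0.007]
[328.5198423  244.22898577]
278 194
rod_handle [332.608 225.024] 0.56 [ 0.41608699 -0.27205575  0.118     ]
rod_handle [421.696 110.016] 0.23 [ 0.40669492 -0.16717377  0.118     ]
block [332.48  199.488] 0.61 [ 0.41973148 -0.27232105  0.005     ]
block [500.224 206.016] 0.61 [ 0.56321457 -0.15513743  0.005     ]
```

View pics/w2.png

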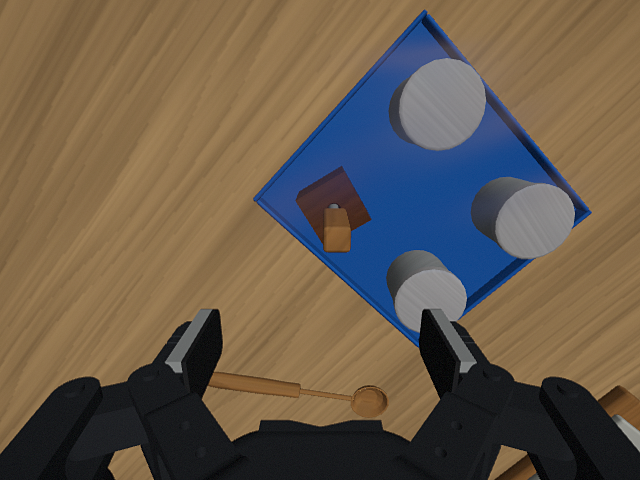

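View pics/z2.png

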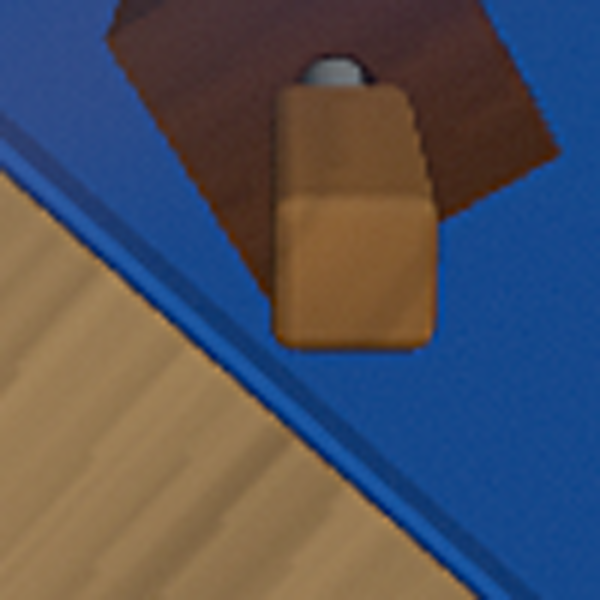

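```bash
python3 - <<'E'
from h import *
m=camera_model('wrist')
print(onz(m,(337.3,239.5),.149),onz(m,(278+276/6,239.5),.149)-onz(m,(278+436/6,239.5),.149),onz(m,(337,194+198/6),.149)-onz(m,(337,194+348/6),.149))
a=onz(m,(278+276/6,194+200/6),.149);b=onz(m,(278+276/6,194+345/6),.149);print(np.degrees(np.arctan2(*(b-a)[1::-1])))
b=np.array([(107,40),(558,153)])/6+[278,194]
print([onz(m,p,.055) for p in b])
E
for z in .17 .099; do python3 tgt.py .4178 -.2755 $z 41.3;done
```

```text
[ 0.41904481 -0.27194178  0.149     ] [-1.41129604e-02 -1.24865871e-02  2.77555756e-17] [-0.01249345  0.01377708  0.        ]
-48.484852245852395
[array([ 0.38627219, -0.28973632,  0.055     ]), array([ 0.45308216, -0.25553649,  0.055     ])]
t 3.9 pos [ 0.415  -0.2841  0.2394] yaw 41.31 j [-0.73 -0.05  1.89 -0.01  1.31 -1.45] f [-0.2  0.3 -0.1] w 1.0030657144371609
shift [ 0.071 -0.04   0.577] turn [0.002 0.006 0.   ]
t 3.9 pos [ 0.415  -0.2841  0.2394] yaw 41.31 j [-0.73 -0.05  1.89 -0.01  1.31 -1.45] f [-0.2  0.3 -0.1] w 1.0030657144371609
shift [ 0.077 -0.042  1.169] turn [0.002 0.006 0.   ]
```

```bash
python3 -m pendant '[0.11,0.01,0.2,0,0,0,-1,0.02,0,0.2,0,0,0,-1,0,0,0.2,0,0,0,-1,0,0,0,0,0,0,-1,0,0,0,0,0,0,-1]'; python3 tgt.py .419 -.272 .099 41.5
```

```text
time: 4.4
tool_pos: [0.4264, -0.2809, 0.1674]
eef_rot: [2.934, 1.093, -0.011]
force: [0.6, -0.8, -0.0]
gripper_width: 1.001
t 4.4 pos [ 0.4264 -0.2809  0.1674] yaw 40.86 j [-0.71  0.04  1.94 -0.01  1.16 -1.42] f [ 0.6 -0.8 -0. ] w 1.0005964990274043
shift [ 0.008 -0.101  0.569] turn [ 0.005  0.007 -0.007]
```

```bash
python3 -m pendant '[0.01,-0.1,0,0.005,0.007,-0.007,-1,0,0,0,0,0,0,-1]'; python3 tgt.py .419 -.272 .099 41.5;python3 - <<'E'
from h import *
m=camera_model('wrist');im=camera('wrist');cv2.imwrite('pics/w3.png',im[...,::-1]);print(proj(m,[.419,-.272,.149]))
E
```

```text
time: 4.6
tool_pos: [0.4193, -0.2717, 0.1692]
eef_rot: [2.937, 1.112, 0.003]
force: [0.8, 0.0, 0.1]
gripper_width: 0.999
t 4.6 pos [ 0.4193 -0.2717  0.1692] yaw 41.47 j [-0.72  0.01  1.96  0.    1.17 -1.44] f [0.8 0.  0.1] w 0.9993303715316659
shift [-0.005 -0.001  0.585] turn [ 0.001 -0.001 -0.   ]
[319.39887178 293.13191959]
```

View pics/w3.png

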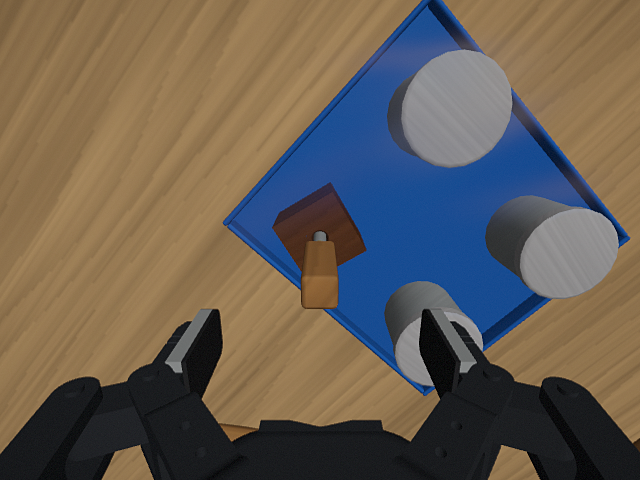

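The handle top sits at about (320, 291), where (0.419, -0.272) projects (319, 293), and it is centred between the fingers. I'm descending.

```bash
python3 -m pendant '[0,0,0.2,0,0,0,-1,0,0,0.2,0,0,0,-1,0,0,0.19,0,0,0,-1,0,0,0,0,0,0,-1]'; python3 tgt.py .419 -.272 .099 41.5
```

```text
time: 5.05
tool_pos: [0.4244, -0.2763, 0.1039]
eef_rot: [2.923, 1.106, 0.015]
force: [0.3, 0.1, -0.0]
gripper_width: 1.004
t 5.05 pos [ 0.4244 -0.2763  0.1039] yaw 41.46 j [-0.72  0.11  2.    0.    1.02 -1.44] f [ 0.3  0.1 -0. ] w 1.003852187919451
shift [-0.01  -0.058  0.04 ] turn [ 0.012 -0.002 -0.   ]
```

```bash
python3 -m pendant '[-0.01,-0.06,0.04,0.012,0,0,-1,0,0,0,0,0,0,-1]'; python3 tgt.py .419 -.272 .099 41.5
```

```text
time: 5.25
tool_pos: [0.4196, -0.2724, 0.101]
eef_rot: [-2.938, -1.112, -0.006]
force: [-0.0, 0.0, 0.3]
gripper_width: 1.0
t 5.25 pos [ 0.4196 -0.2724  0.101 ] yaw 41.47 j [-0.72  0.11  2.01  0.    1.03 -1.44] f [-0.   0.   0.3] w 0.9997382646592149
shift [-0.001 -0.006  0.017] turn [ 0.001 -0.002 -0.   ]
```

Close on the handle, gently first.

```bash
python3 -m pendant '[0,0,0.015,0,0,0,1,0,0,0,0,0,0,1,0,0,0,0,0,0,1,0,0,0,0,0,0,1,0,0,0,0,0,0,1,0,0,0,0,0,0,1]' 60; python3 tgt.py .419 -.272 .2 41.5;  python3 -m pendant '[0,0,0,0,0,0,1,0,0,0,0,0,0,1]' 110; python3 tgt.py .419 -.272 .2 41.5
```

```text
time: 5.85
tool_pos: [0.4221, -0.2746, 0.1034]
eef_rot: [2.932, 1.11, 0.012]
force: [0.5, -0.6, -1.2]
gripper_width: 0.226
t 5.85 pos [ 0.4221 -0.2746  0.1034] yaw 41.48 j [-0.72  0.11  2.    0.    1.02 -1.44] f [ 0.5 -0.6 -1.2] w 0.22605644829507054
shift [-0.001 -0.026 -0.805] turn [ 0.006 -0.003 -0.   ]
time: 6.05
tool_pos: [0.4221, -0.2746, 0.1034]
eef_rot: [2.932, 1.11, 0.012]
force: [-0.4, 0.8, -0.3]
gripper_width: 0.22
t 6.05 pos [ 0.4221 -0.2746  0.1034] yaw 41.48 j [-0.72  0.11  2.    0.    1.02 -1.44] f [-0.4  0.8 -0.3] w 0.2202735551036908
shift [-0.001 -0.026 -0.805] turn [ 0.006 -0.003 -0.   ]
```

```bash
python3 -m pendant '[0,0,-0.12,0,0,0,1,0,0,-0.12,0,0,0,1]'; python3 tgt.py .4221 -.2746 .2 41.5
```

```text
time: 6.25
tool_pos: [0.4208, -0.2739, 0.1314]
eef_rot: [2.934, 1.111, 0.009]
force: [0.5, -1.5, -1.5]
gripper_width: 0.219
t 6.25 pos [ 0.4208 -0.2739  0.1314] yaw 41.48 j [-0.72  0.06  1.99  0.    1.08 -1.44] f [ 0.5 -1.5 -1.5] w 0.21949957173352316
shift [ 0.006  0.015 -0.571] turn [ 0.004 -0.002 -0.   ]
```

```bash
python3 -m pendant '[0,0.01,-0.16,0,0,0,1,0,0.01,-0.2,0,0,0,1,0,0.01,-0.25,0,0,0,1,0,0,-0.25,0,0,0,1,0,0,0,0,0,0,1]'; python3 tgt.py .419 -.272 .24 41.5
python3 - <<'E'
from h import *
for c in('wrist','side','top'):
    im=camera(c);cv2.imwrite(f'pics/{c}4.png',im[...,::-1])
E
```

```text
time: 6.75
tool_pos: [0.423, -0.2764, 0.2462]
eef_rot: [2.93, 1.11, 0.013]
force: [0.7, 0.7, 0.3]
gripper_width: 0.217
t 6.75 pos [ 0.423  -0.2764  0.2462] yaw 41.48 j [-0.72 -0.06  1.88  0.    1.31 -1.45] f [0.7 0.7 0.3] w 0.21679222813117532
shift [-0.    -0.05   0.051] turn [ 0.007 -0.003 -0.   ]
```

View pics/wrist4.png

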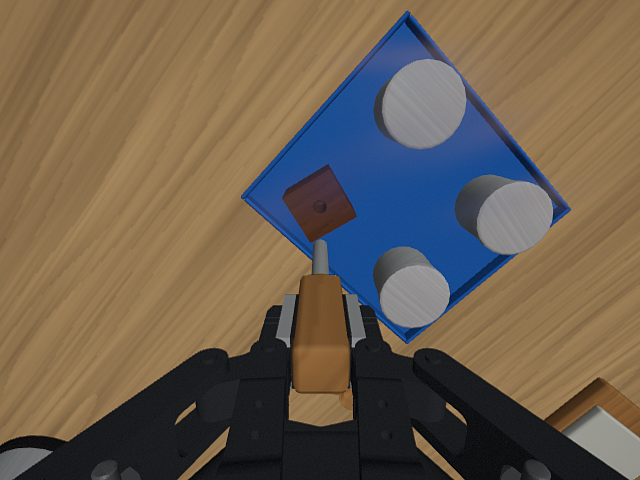

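View pics/side4.png

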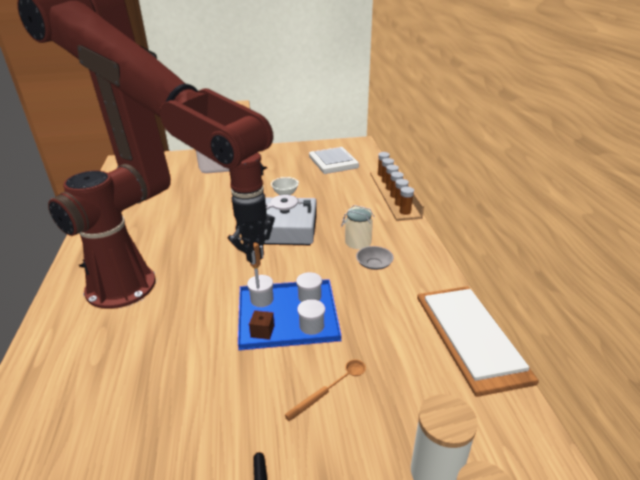

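Run:
```python
from h import *
im=cv2.imread('pics/wrist4.png');cv2.imwrite('pics/z4.png',cv2.resize(im[225:405,270:370],None,fx=4,fy=4,interpolation=cv2.INTER_CUBIC))
m=camera_model('wrist');s=get_state();Rt=R.from_rotvec(s['eef_rot']).as_matrix();p=s['tool_pos']
for y in(-.006,-.004,-.002,0,.002):
    print(y,[proj(m,p+Rt@np.array([0,y,z])).round(1) for z in(.088,.016,-.0456)])
for t in('rod_tip','rod_handle'): print(t,pl('wrist',t))
```

```text
-0.006 [array([320.3, 241.4]), array([320.4, 286.2]), array([320.4, 366.3])]
-0.004 [array([320.3, 244.1]), array([320.3, 289.8]), array([320.4, 371.2])]
-0.002 [array([320.3, 246.8]), array([320.3, 293.3]), array([320.4, 376.1])]
0 [array([320.3, 249.5]), array([320.3, 296.9]), array([320.4, 381. ])]
0.002 [array([320.3, 252.1]), array([320.3, 300.4]), array([320.4, 385.8])]
rod_tip [(array([318.912, 243.504]), 0.9)]
rod_handle [(array([318.528, 320.88 ]), 0.77)]
```

View pics/z4.png

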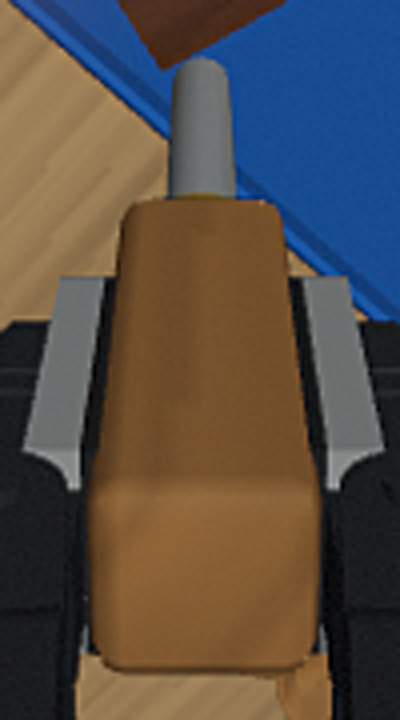

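```bash
python3 -m pendant '[0,0,-0.05,0,0,-0.093,1,0,0,-0.05,0,0,-0.093,1,0,0,0,0,0,-0.093,1,0,0,0,0,0,-0.093,1,0,0,0,0,0,0,1]'; python3 tgt.py .51 .19 .265 75
```

```text
time: 7.5
tool_pos: [0.4145, -0.2692, 0.2397]
eef_rot: [-2.458, -1.919, 0.001]
force: [0.1, -0.1, -1.0]
gripper_width: 0.218
t 7.5 pos [ 0.4145 -0.2692  0.2397] yaw 75.95 j [-0.72 -0.06  1.89  0.    1.33 -2.05] f [ 0.1 -0.1 -1. ] w 0.2180588809777872
shift [ 3.908 -0.16  -0.153] turn [-0.012 -0.009  0.011]
```

```bash
python3 -m pendant '[0.35,-0.01,-0.06,0,0,0,1,0.39,-0.01,-0.05,0,0,0,1,0.39,-0.01,-0.04,0,0,0,1,0.39,-0.01,-0.02,0,0,0,1,0.39,-0.01,0,0,0,0,1,0.39,-0.01,0,0,0,0,1,0.39,-0.01,0,0,0,0,1]'; python3 tgt.py .51 .19 .265 75
```

```text
time: 8.2
tool_pos: [0.4867, 0.0511, 0.2564]
eef_rot: [-2.485, -1.863, 0.015]
force: [0.8, -1.9, -1.5]
gripper_width: 0.222
t 8.2 pos [0.4867 0.0511 0.2564] yaw 73.71 j [-0.05 -0.08  1.88  0.02  1.37 -1.34] f [ 0.8 -1.9 -1.5] w 0.22192648893745168
shift [ 1.167 -0.14  -0.051] turn [-0.022 -0.009 -0.014]
```

```bash
python3 -m pendant '[0.39,-0.04,-0.02,-0.007,-0.005,-0.005,1,0.39,-0.04,-0.02,-0.007,-0.005,-0.005,1,0.2,-0.04,-0.02,-0.007,0,-0.005,1,0.1,0,0,0,0,0,1,0,0,0,0,0,0,1,0,0,0,0,0,0,1]'; python3 tgt.py .51 .19 .265 75
python3 - <<'E'
from h import *
m=camera_model('wrist');im=camera('wrist');cv2.imwrite('pics/w5.png',im[...,::-1])
m2=camera_model('wrist');print(np.abs(np.array(m['tvec'])-m2['tvec']).max())
for t,z in(('eyelet',.115),('dial_axis',.115),('warmer',0),('vent_plate',.102)):
    for px,p in pl('wrist',t): print(t,px,p,onz(m,px,z).round(4))
print(pl('wrist','rod_tip'))
E
```

```text
time: 8.8
tool_pos: [0.5055, 0.1891, 0.2573]
eef_rot: [-2.495, -1.901, 0.021]
force: [0.3, 0.2, -1.5]
gripper_width: 0.219
t 8.8 pos [0.5055 0.1891 0.2573] yaw 74.63 j [ 0.23  0.02  1.78 -0.    1.35 -1.07] f [ 0.3  0.2 -1.5] w 0.2192777068940985
shift [ 0.017  0.033 -0.065] turn [-0.008  0.005 -0.004]
0.0001835599943403321
eyelet [334.208 179.424] 0.97 [0.4668 0.2107 0.115 ]
eyelet [318.016 395.184] 0.19 [0.6717 0.1402 0.115 ]
dial_axis [373.504 246.   ] 0.64 [0.5313 0.2291 0.115 ]
warmer [363.52  214.992] 0.73 [0.5318 0.2332 0.    ]
vent_plate [372.096 240.   ] 0.89 [0.5301 0.2299 0.102 ]
[(array([320.896, 241.824]), 0.8)]
```

View pics/w5.png

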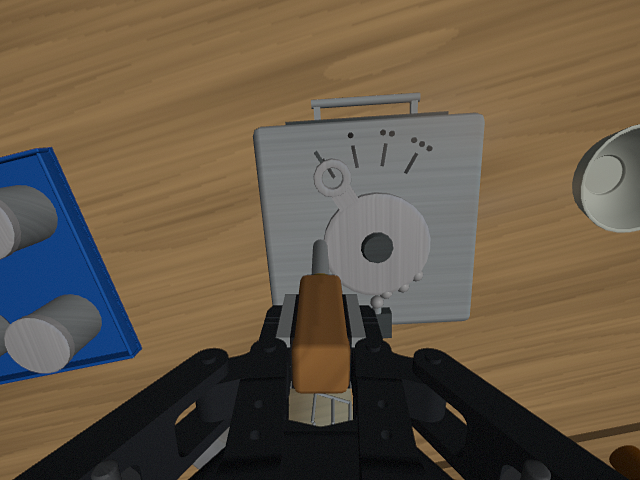

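Run:
```python
from h import *
im=cv2.imread('pics/w5.png');cv2.imwrite('pics/z5.png',cv2.resize(im[140:280,300:440],None,fx=5,fy=5,interpolation=cv2.INTER_CUBIC))
```

```text
(no output)
```

View pics/z5.png

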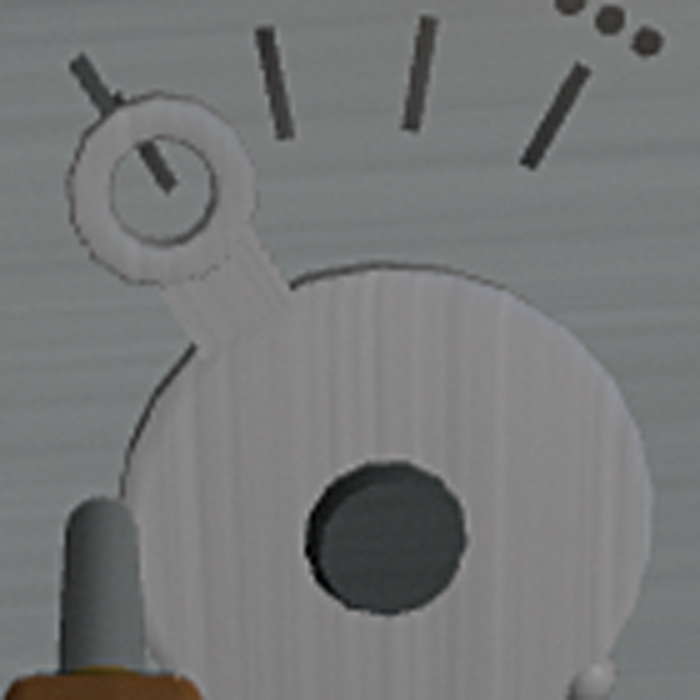

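```bash
cat > rel.py <<'E'
from h import *
def rel(eye_px,z=.120,off=(0,-.0045,.088)):
    m=camera_model('wrist');s=get_state();Rt=R.from_rotvec(s['eef_rot']).as_matrix();p=s['tool_pos']
    e=onz(m,eye_px,z);tip=p+Rt@np.array(off);d=e-tip
    print('eye',e.round(4),'tip',tip.round(4),'tippx',proj(m,tip).round(1),'world d',d.round(4),'tool shift',(Rt.T@d/.12).round(3))
    return e
E
python3 - <<'E'
from rel import *
e=rel((332.4,177.8));m=camera_model('wrist');a=onz(m,(377.6,247.4),.126);print(a,np.linalg.norm((a-e)[:2]))
E
```

```text
eye [0.4656 0.2096 0.12  ] tip [0.5007 0.1898 0.1704] tippx [319.8 243.2] world d [-0.0351  0.0198 -0.0504] tool shift [ 0.084 -0.322  0.423]
[0.53085897 0.23144278 0.126     ] 0.06885623641086915
```

```bash
python3 -m pendant '[0.042,-0.16,0,0,0,0,1,0.042,-0.16,0.05,0,0,0,1,0,0,0,0,0,0,1,0,0,0,0,0,0,1]'; python3 tgt.py .47 .211 .232 75
python3 - <<'E'
from rel import *
im=camera('wrist');cv2.imwrite('pics/w6.png',im[...,::-1])
cv2.imwrite('pics/z6.png',cv2.resize(im[190:290,270:390,::-1],None,fx=6,fy=6,interpolation=cv2.INTER_CUBIC))
rel((320,240))
m=camera_model('wrist');print('eye expected px',proj(m,[.4656,.2096,.12]))
print(pl('wrist','eyelet'),pl('wrist','rod_tip'))
E
```

```text
time: 9.5
tool_pos: [0.4695, 0.2083, 0.2534]
eef_rot: [-2.499, -1.895, 0.016]
force: [-0.8, -0.4, -0.2]
gripper_width: 0.221
t 9.5 pos [0.4695 0.2083 0.2534] yaw 74.35 j [ 0.28 -0.03  1.84  0.    1.34 -1.02] f [-0.8 -0.4 -0.2] w 0.22125803657501142
shift [ 0.024 -0.     0.179] turn [-0.006  0.003 -0.007]
eye [0.4753 0.206  0.12  ] tip [0.464  0.2093 0.1654] tippx [319.8 243.3] world d [ 0.0113 -0.0034 -0.0454] tool shift [0.001 0.103 0.377]
eye expected px [321.0361662  228.07181205]
[(array([322.176, 229.92 ]), 0.71), (array([ 29.696, 248.4  ]), 0.57)] [(array([321.28 , 241.824]), 0.75), (array([ 74.688, 346.704]), 0.63), (array([585.024, 208.704]), 0.27)]
```

View pics/z6.png

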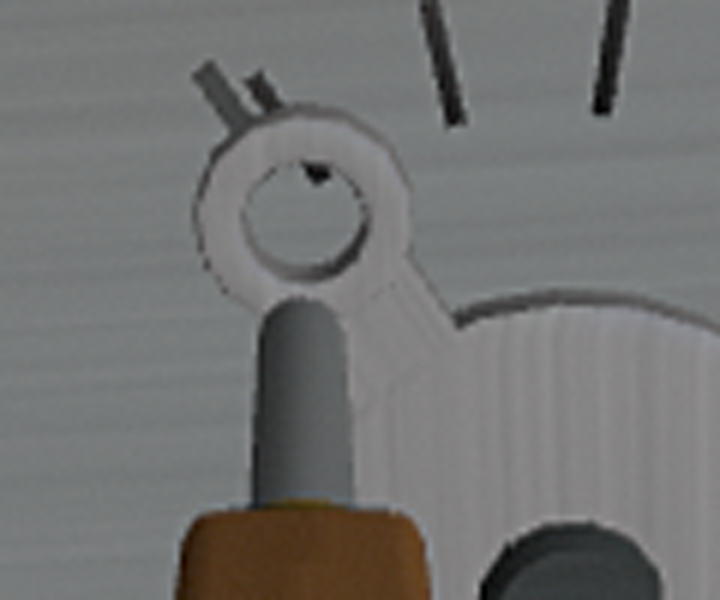

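Run:
```python
from rel import *
rel((320.5,225.6))
```

```text
eye [0.4643 0.2095 0.12  ] tip [0.4648 0.2091 0.1654] tippx [319.8 243.2] world d [-0.0005  0.0004 -0.0454] tool shift [ 0.004 -0.001  0.378]
```

```bash
python3 -m pendant '[0,-0.01,0.12,-0.006,0.003,0,1,0,-0.01,0.12,0,0,0,1,0,0,0,0,0,0,1]'; python3 tgt.py .47 .2087 .232 75
python3 - <<'E'
from rel import *
im=camera('wrist');cv2.imwrite('pics/w7.png',im[...,::-1])
cv2.imwrite('pics/z7.png',cv2.resize(im[190:290,270:390,::-1],None,fx=6,fy=6,interpolation=cv2.INTER_CUBIC))
rel((320,240))
m=camera_model('wrist');print('eye expected px',proj(m,[.4643,.2095,.12]))
E
```

```text
time: 9.95
tool_pos: [0.4695, 0.2083, 0.2248]
eef_rot: [2.504, 1.895, 0.003]
force: [0.4, -0.9, -1.4]
gripper_width: 0.224
t 9.95 pos [0.4695 0.2083 0.2248] yaw 74.22 j [ 0.28 -0.02  1.88 -0.    1.28 -1.01] f [ 0.4 -0.9 -1.4] w 0.22420899613781053
shift [ 0.004  0.003 -0.06 ] turn [ 0.001 -0.001 -0.009]
eye [0.4695 0.209  0.12  ] tip [0.4661 0.2098 0.1377] tippx [319.9 243.2] world d [ 0.0033 -0.0008 -0.0177] tool shift [0.001 0.028 0.148]
eye expected px [318.79374286 233.49440616]
```

View pics/z7.png

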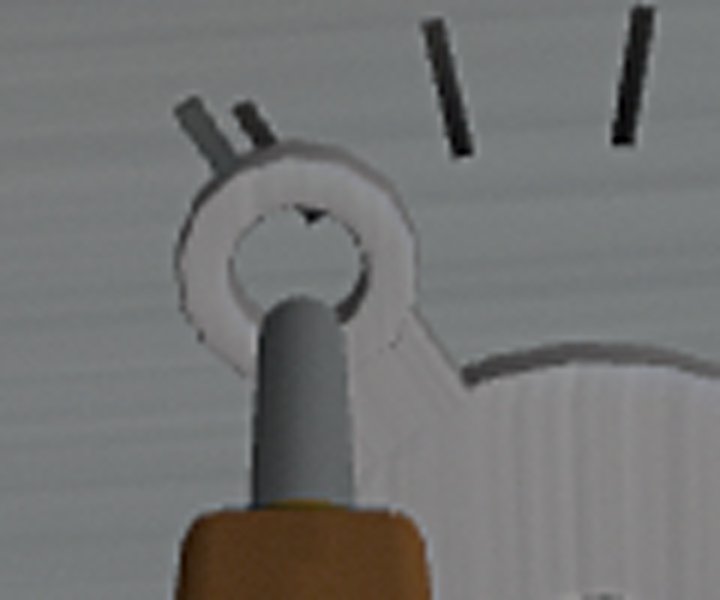

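```bash
python3 - <<'E'
from rel import *
rel((319.7,235.2))
E
python3 -m pendant '[0,-0.01,0.1,0,0,-0.005,1,0,-0.01,0.1,0,0,0,1,0,0,0,0,0,0,1]'; python3 tgt.py .4695 .2083 .179 75
python3 - <<'E'
from rel import *
im=camera('wrist');cv2.imwrite('pics/w8.png',im[...,::-1])
cv2.imwrite('pics/z8.png',cv2.resize(im[190:290,270:390,::-1],None,fx=6,fy=6,interpolation=cv2.INTER_CUBIC))
rel((320,240))
m=camera_model('wrist');print('eye expected px',proj(m,[.4655,.2098,.12]))
E
```

```text
eye [0.4658 0.2098 0.12  ] tip [0.4661 0.2098 0.1377] tippx [319.9 243.2] world d [-0.0004 -0.     -0.0177] tool shift [-0.001 -0.003  0.148]
time: 10.3
tool_pos: [0.4689, 0.2092, 0.2008]
eef_rot: [2.496, 1.904, 0.008]
force: [-1.0, 0.2, -1.3]
gripper_width: 0.22
t 10.3 pos [0.4689 0.2092 0.2008] yaw 74.69 j [ 0.28  0.    1.91 -0.    1.23 -1.02] f [-1.   0.2 -1.3] w 0.22042093833401877
shift [-0.007  0.006  0.182] turn [ 0.003 -0.002 -0.003]
eye [0.4612 0.2119 0.12  ] tip [0.4656 0.2106 0.1136] tippx [319.8 243.3] world d [-0.0044  0.0013  0.0064] tool shift [ 0.001 -0.038 -0.054]
eye expected px [318.61481751 246.4699972 ]
```

View pics/z8.png

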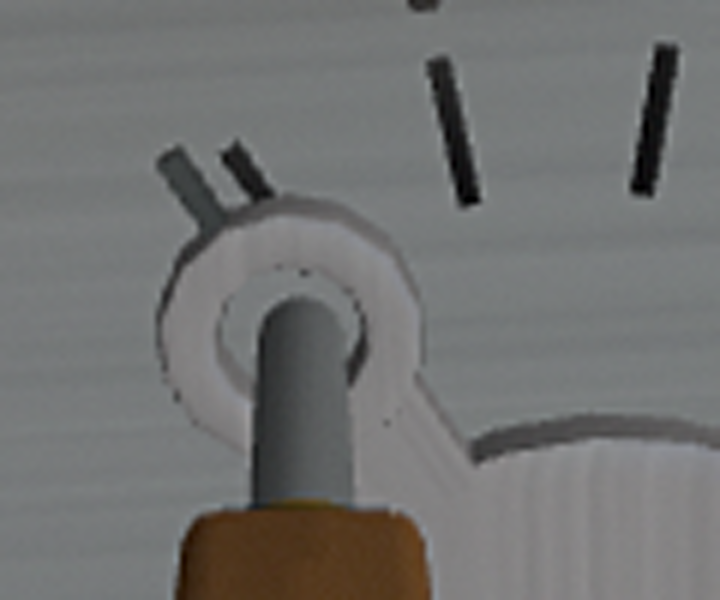

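```bash
python3 -m pendant '[-0.01,-0.006,0.09,0,0,-0.003,1,0,-0.01,0.09,0,0,0,1,0,0,0,0,0,0,1]'; python3 tgt.py .4689 .2083 .179 75
python3 - <<'E'
from rel import *
im=camera('wrist');cv2.imwrite('pics/w9.png',im[...,::-1])
cv2.imwrite('pics/z9.png',cv2.resize(im[190:290,270:390,::-1],None,fx=6,fy=6,interpolation=cv2.INTER_CUBIC))
im=camera('side');cv2.imwrite('pics/s9.png',cv2.resize(im[150:270,210:360,::-1],None,fx=5,fy=5,interpolation=cv2.INTER_CUBIC))
rel((320,240))
E
```

```text
time: 10.65
tool_pos: [0.4677, 0.2088, 0.1787]
eef_rot: [2.49, 1.91, 0.011]
force: [-0.2, 0.1, -0.8]
gripper_width: 0.22
t 10.65 pos [0.4677 0.2088 0.1787] yaw 74.98 j [ 0.28  0.02  1.93 -0.    1.18 -1.03] f [-0.2  0.1 -0.8] w 0.21951331499005663
shift [-0.002  0.011 -0.002] turn [ 0.004 -0.002 -0.   ]
eye [0.4539 0.2135 0.12  ] tip [0.4652 0.2104 0.0922] tippx [319.8 243.2] world d [-0.0113  0.0031  0.0278] tool shift [ 0.001 -0.096 -0.233]
```

View pics/z9.png

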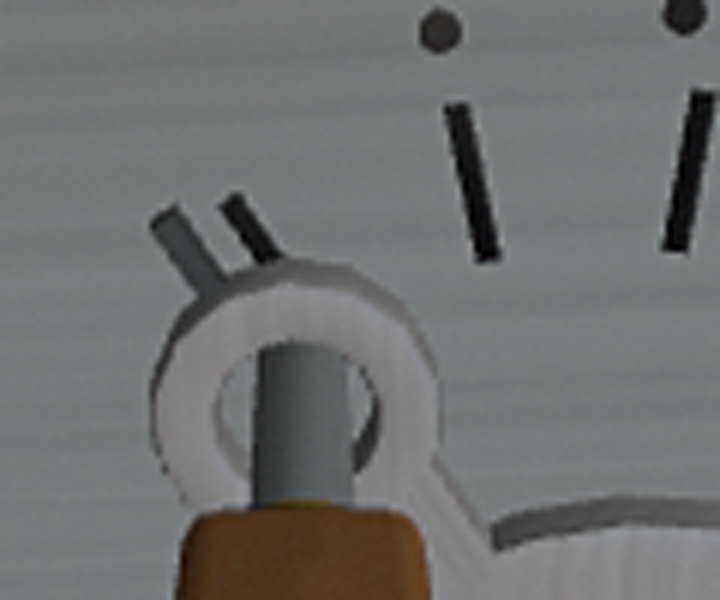

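View pics/s9.png

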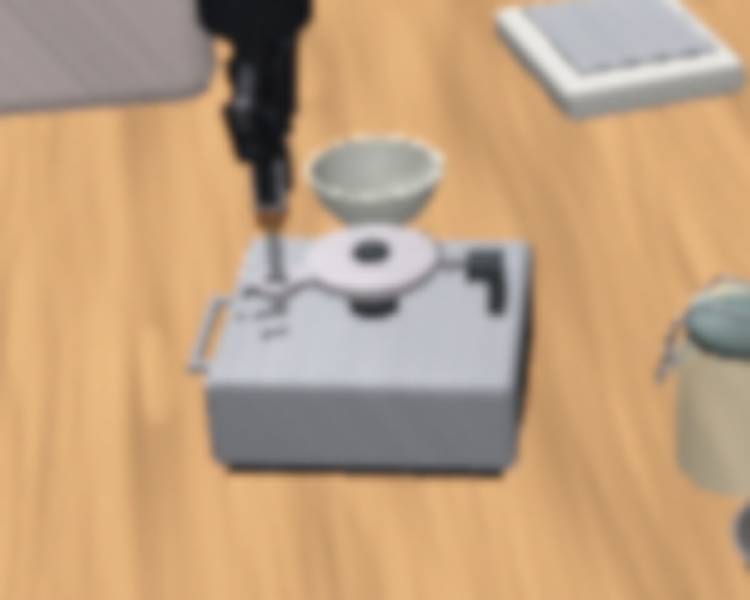

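```bash
cat > arc.py <<'E'
from h import *
import sys
A=np.array([.5315,.2318]);TH0=198.3
s=get_state();Rt0=R.from_rotvec(s['eef_rot']);Rt=Rt0.as_matrix();p=s['tool_pos'];off=np.array([0,-.0045,.088])
g=p+Rt@off;v=g[:2]-A
print('t',s['time'],'rod phi deg',round((TH0-np.degrees(np.arctan2(v[1],v[0]))%360),1),'r',np.linalg.norm(v).round(4),'tip',g.round(4),'F',s['force'].round(1),'M',s['wrist_torque'].round(2),'w',round(s['gripper_width'],3))
ya=np.radians(75);X=np.array([np.cos(ya),np.sin(ya),0]);Z=np.array([0,0,-1.]);Rd=np.array([X,np.cross(Z,X),Z]).T
w=(Rt0.inv()*R.from_matrix(Rd)).as_rotvec()/(np.pi/2)
for ph in map(float,sys.argv[1:]):
    th=np.radians(TH0-ph);t=np.array([*(A+.07*np.array([np.cos(th),np.sin(th)])),.092])
    d=t-Rd@off-p
    print(ph,'shift',(Rt.T@d/.12).round(3),'turn',w.round(3))
E
python3 arc.py 10 20
python3 -m pendant '[0.09,-0.045,0,0,0,0,1,0.097,-0.032,0,0,0,0,1]'; python3 arc.py 30 40 50 63
```

```text
t 10.75 rod phi deg 0.4 r 0.0697 tip [0.4652 0.2104 0.0922] F [-0.6  0.5 -0.2] M [ 0.02 -0.06  0.01] w 0.218
10.0 shift [ 0.088 -0.042  0.002] turn [ 0.006 -0.003 -0.   ]
20.0 shift [ 0.184 -0.074  0.002] turn [ 0.006 -0.003 -0.   ]
time: 10.95
tool_pos: [0.4665, 0.2308, 0.1806]
eef_rot: [2.485, 1.904, 0.01]
force: [0.6, -4.3, -0.9]
gripper_width: 0.219
t 10.95 rod phi deg 18.1 r 0.0683 tip [0.4632 0.2315 0.0925] F [ 0.6 -4.3 -0.9] M [-1.03 -0.14 -0.01] w 0.219
30.0 shift [ 0.115 -0.024  0.004] turn [ 0.008  0.001 -0.001]
40.0 shift [ 0.217 -0.021  0.004] turn [ 0.008  0.001 -0.001]
50.0 shift [ 0.316 -0.     0.004] turn [ 0.008  0.001 -0.001]
63.0 shift [0.438 0.052 0.005] turn [ 0.008  0.001 -0.001]
```

```bash
python3 -m pendant '[0.115,-0.024,0.004,0.008,0,0,1,0.102,0.003,0,0,0,0,1]'; python3 arc.py 50 63
python3 - <<'E'
from h import *
im=camera('wrist');cv2.imwrite('pics/w10.png',im[...,::-1])
E
```

```text
time: 11.15
tool_pos: [0.4702, 0.2566, 0.1802]
eef_rot: [2.488, 1.91, -0.009]
force: [1.0, -5.5, -1.3]
gripper_width: 0.217
t 11.15 rod phi deg 39.3 r 0.0705 tip [0.4657 0.2571 0.0922] F [ 1.  -5.5 -1.3] M [-1.27 -0.21  0.03] w 0.217
50.0 shift [0.1   0.026 0.001] turn [0.    0.005 0.   ]
63.0 shift [0.222 0.078 0.   ] turn [0.    0.005 0.   ]
```

View pics/w10.png

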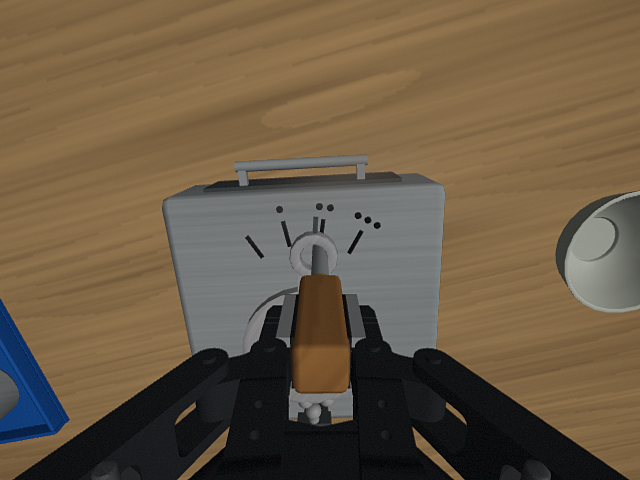

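```bash
python3 -m pendant '[0.1,0.026,0,0,0.005,0,1,0.1,0.04,0,0,0,0,1,0.025,0.015,0,0,0,0,1,0,0,0,0,0,0,1]'; python3 arc.py 60 63 65
python3 - <<'E'
from h import *
im=camera('wrist');cv2.imwrite('pics/w11.png',im[...,::-1])
cv2.imwrite('pics/z11.png',cv2.resize(im[180:300,240:400,::-1],None,fx=5,fy=5,interpolation=cv2.INTER_CUBIC))
E
```

```text
time: 11.6
tool_pos: [0.4857, 0.2804, 0.1799]
eef_rot: [2.481, 1.917, -0.018]
force: [-0.9, -6.1, 1.8]
gripper_width: 0.221
t 11.6 rod phi deg 62.2 r 0.0703 tip [0.4809 0.2805 0.0919] F [-0.9 -6.1  1.8] M [-1.23  0.2   0.  ] w 0.221
60.0 shift [-0.03  -0.01  -0.001] turn [-0.001  0.008  0.004]
63.0 shift [-0.004  0.004 -0.001] turn [-0.001  0.008  0.004]
65.0 shift [ 0.014  0.015 -0.001] turn [-0.001  0.008  0.004]
```

View pics/z11.png

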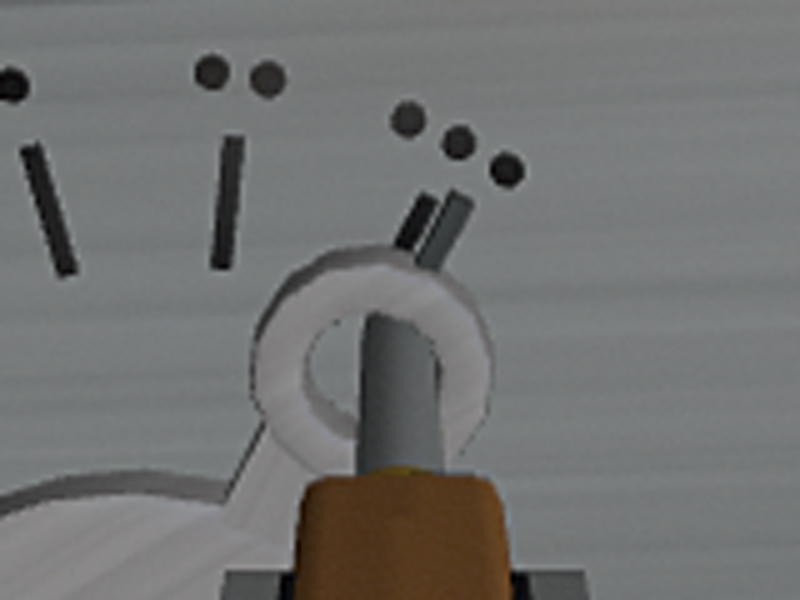

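Run:
```python
from h import *
m=camera_model('wrist');A=np.array([.5315,.2318])
def f(p):return (240+p[0]/5,180+p[1]/5)
e=onz(m,f((373,375)),.12);v=e[:2]-A;print(e,np.linalg.norm(v),198.3-np.degrees(np.arctan2(v[1],v[0])))
for z,a,b in((.115,(458,193),(430,265)),(.0785,(428,198),(403,248)),(.0785,(232,138),(221,268)),(.0785,(33,147),(67,273))):
    a=onz(m,f(a),z);b=onz(m,f(b),z);d=a-b;print('line',z,a.round(4),b.round(4),'dir',np.degrees(np.arctan2(d[1],d[0])),'a rel',np.degrees(np.arctan2(*(a[:2]-A)[::-1])))
s=get_state();print(s['force'],s['tool_pos'])
```

```text
[0.47843611 0.27807831 0.12      ] 0.07040921775347701 59.39247606835454
line 0.115 [0.4596 0.2938 0.115 ] [0.4678 0.2882 0.115 ] dir 145.24161218248915 a rel 139.21184890513788
line 0.0785 [0.4685 0.2878 0.0785] [0.4749 0.2823 0.0785] dir 139.76962884036112 a rel 138.3762976720936
line 0.0785 [0.4529 0.2626 0.0785] [0.4712 0.2555 0.0785] dir 158.87919625055937 a rel 158.5871586569078
line 0.0785 [0.4469 0.2344 0.0785] [0.4663 0.2332 0.0785] dir 176.57494295196582 a rel 178.246516728894
[-0.25609671 -5.31606689  1.39406911] [0.48555885 0.28030114 0.17988921]
```

```bash
python3 - <<'E'
from h import *
for i in range(8):
    im=camera('side'); s=get_state()
cv2.imwrite('pics/s12.png',cv2.resize(im[150:270,210:360,::-1],None,fx=5,fy=5,interpolation=cv2.INTER_CUBIC))
print(s['time'],s['tool_pos'],s['force'],np.abs(s['qvel']).max(),s['gripper_width'])
cv2.imwrite('pics/w12.png',camera('wrist')[...,::-1]);cv2.imwrite('pics/t12.png',camera('top')[...,::-1])
E
python3 arc.py 63
```

```text
12.05 [0.48532292 0.28010894 0.17990589] [-0.68863514 -5.65605843  0.92692003] 0.0015058250881924942 0.2220249165171959
t 12.15 rod phi deg 61.8 r 0.0703 tip [0.4805 0.2802 0.0919] F [-1.3 -5.9 -0.3] M [-1.32  0.22 -0.04] w 0.217
63.0 shift [-0.     0.007 -0.001] turn [-0.001  0.008  0.004]
```

View pics/s12.png

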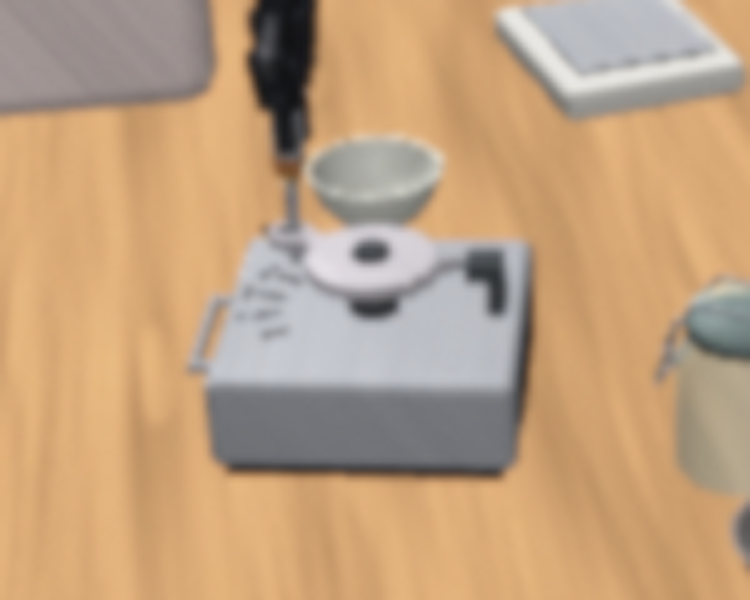

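View pics/w12.png

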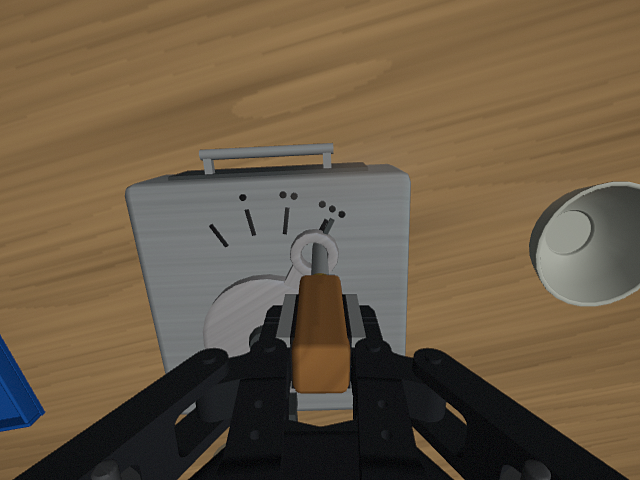

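View pics/t12.png

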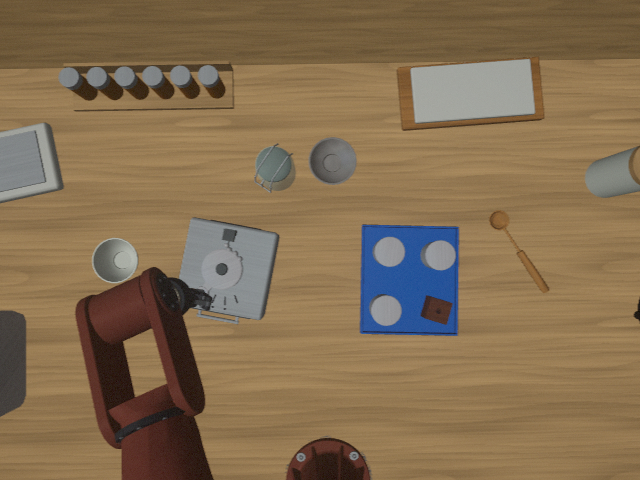

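The pictures show the rod through the ring (wrist about (313, 250)), the pointer at the three-dot line, and the bystanders unmoved. The rod is creeping back slightly, about 0.4°, so I'll push a little further in and then hand in.

```bash
python3 -m pendant '[0.018,0.012,0,0,0,0,1]' 120; python3 arc.py 63
python3 - <<'E'
from h import *
for i in range(8): im=camera('wrist')
s=get_state();print(s['time'],s['tool_pos'],s['force'],np.abs(s['qvel']).max(),s['gripper_width'])
cv2.imwrite('pics/z13.png',cv2.resize(im[180:300,240:400,::-1],None,fx=5,fy=5,interpolation=cv2.INTER_CUBIC))
E
python3 arc.py 63
```

```text
time: 12.25
tool_pos: [0.4864, 0.281, 0.1799]
eef_rot: [2.481, 1.917, -0.023]
force: [-1.5, -4.4, -0.1]
gripper_width: 0.213
t 12.25 rod phi deg 62.7 r 0.0702 tip [0.4813 0.2809 0.092 ] F [-1.5 -4.4 -0.1] M [-1.27  0.33 -0.01] w 0.213
63.0 shift [-0.01  0.   -0.  ] turn [-0.002  0.01   0.004]
12.65 [0.48649492 0.28113538 0.17991931] [-1.8763743  -5.83883697  1.10186858] 0.00088303190240524 0.21640184584065192
t 12.65 rod phi deg 62.8 r 0.0702 tip [0.4815 0.281  0.0919] F [-1.9 -5.8  1.1] M [-1.31  0.25  0.04] w 0.216
63.0 shift [-0.011 -0.001 -0.   ] turn [-0.002  0.01   0.004]
```

View pics/z13.png

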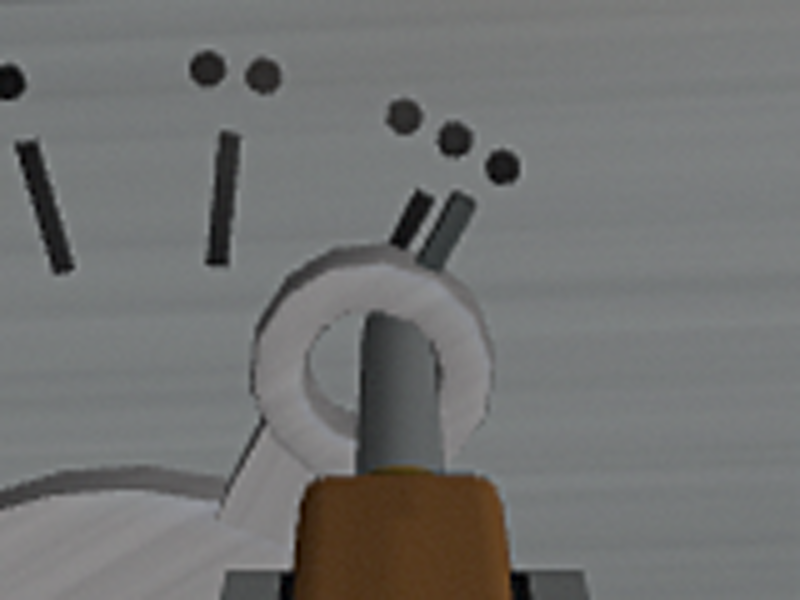

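The dial is holding steady at the third line with about 6 N of push, so I'm handing in.

```bash
python3 -c "
from workcell import *
print(job_done())"
```

```text
the job is handed in; nothing more can be done
None
```

I lifted the rod out of its block, lowered it through the eyelet, and swung the dial clockwise past the first two clicks to the third. I handed in at about 12.7 s, still gripping the rod; `job_done` gave no verdict.

**Last checks:**
- **Dial angle:** the eyelet measured about 59–60° of swing, roughly 1.04 rad, and its pointer sat at the three-dot line.
- **Rod:** it was through the ring and nearly upright. Its tip was about 92 mm above the table, 23 mm below the eyelet's mid-plane. That height comes from the arm pose and the handle's known starting height, not a direct view of the tip.
- **Hold:** the arm was still, with about 6 N on the tool, the gripper closed on the handle, and the fingers well above the dial.
- **Bystanders:** the last top picture showed the cups, dish, jar, bowl and spoon unmoved.

**What disagreed:**
- **Camera estimates:** the eyelet position from the first top and side views was several mm (up to about 18 mm) off the wrist camera's. I aligned using the wrist picture with the rod tip in view.
- **First handle reading:** one wrist reading of the handle was 6 mm off because the arm was still moving, so I measured it again.
- **Creep:** the hold slipped back about 0.4° before handing in. I added a small push, and it stayed put for the next 0.4 s.

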